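# Close the gas test cell and lock its toggle clamp

## Task

Close up the small gas test cell on the bench: with a fingertip push its hinged lid all the way down onto the seal, then push the red handle of its toggle clamp over and down, past the dead point, until it snaps into lock and the clamp holds the lid. Only push, grip nothing, and leave the bottle, the sample pot and the beaker standing where they are.

Things in the scene. Friction and masses are not known exactly. Their poses are not given: they have to be found in the camera images.
- cell: Gas test cell, bolted down: base plate 245 x 130 mm (x = -82 to +162 mm), top 16 mm above the bench; on it a chamber 110 x 100 mm (x = +34 to +144 mm) with a hinged lid and, before it, a toggle clamp with a red handle (within 15 mm of y = 0). Origin on the bench, on the plate's middle line, 82 mm from its clamp end; z up, x from clamp to lid hinge. Valves reach out to y = -76 mm, below z = 52 mm.
- lid (a joint): Lid's hinge angle, rad: 0 = down on the seal, grows as it opens; starts 0.95 to 1.25 open. Stiff hinge: the lid stays where it is left above about 0.85, and from 0.6 or lower it sinks shut by itself in a few seconds. It takes under 6 N at the pushing place.
- lid_hinge (a point): Point on the lid's hinge axis: cell x = +148, y = 0, z = 63 mm, axis along cell y. It turns with the lid; its axes are the cell's when the lid is shut. The lid, an aluminium frame with a glass window, is 110 mm long (x = -114 to -4 mm here), 100 mm wide, 10 mm thick (z = -5 to +5 mm); +z is its outer face, which looks up and towards the hinge side while it stands open.
- lid_push (a point): Where to push the lid: on the outer face of its solid end rail, 22 mm from the free edge, 30 mm to the cell's +y side of the middle, clear of the open clamp arm; 92 mm from the hinge axis along the lid. z axis: straight out of the outer face. With the lid shut: cell x = +56, y = +30, z = 68 mm.
- clamp_handle (a joint): Angle of the clamp's handle against its arm, rad: 0 = wide open, 2.54 = dead point, 2.66 = locked, on its stop. Starts open, 0 to 0.4. Moves freely (under 3 N) to 2.08, where the arm lands on the lid, then stiffens: the force at the pushing place climbs to about 10 N near 2.3 and falls to nothing at the dead point; past it the handle snaps on to 2.66 and stays. The arm comes down with it.
- handle_push (a point): Where to push the handle: top of its red grip (17 mm thick, 87 mm long), 27 mm from the end; z axis out of that side, -x to the free end. Its path in the cell's y = 0 plane, as handle angle: x, z, slope (mm, deg above level): 0: -13, 159, 71; 0.5: -33, 160, 61; 1: -52, 157, 49; 1.4: -66, 151, 39; 1.8: -76, 143, 30; 2.08: -82, 134, 22; 2.32: -92, 119, 12; 2.54: -97, 101, 0; 2.66: -100, 86, -7.
- reagent: Amber reagent bottle with black cap, 60 mm across, 105 mm tall, loose on the bench beside the cell; origin at the centre of its underside. Leave it alone.
- sample_pot: White sample pot with blue lid, 58 mm across, 55 mm tall, loose on the bench beside the cell; origin at the centre of its underside. Leave it alone.
- beaker: Glass beaker, 68 mm across, 85 mm tall, loose on the bench beside the cell; origin at the centre of its underside. Leave it alone.

How it is judged:
On the way, in this order (a step that is already met when the one before it is completed fails the run):
1. the lid is pushed down onto its seal while the clamp still stands open (value of joint lid below 0.04 rad and value of joint clamp_handle below 1.2 rad), for 0.2 s.
2. the clamp handle is pushed past its dead point and snaps into lock, the lid down (value of joint clamp_handle above 2.62 rad and value of joint lid below 0.04 rad), for 0.2 s.
At the end, for the whole second after the job is handed in: The lid lies on its seal (hinge angle under 0.04 rad, about 4 mm at its free edge), the clamp handle rests against its locked stop (angle above 2.62 rad; dead point 2.54, stop 2.66), still; bottle, pot and beaker stand upright (within 0.2 rad) within 20 mm of where they stood (all of step 2 and velocity of joint clamp_handle between -0.05 and 0.05 rad/s and distance of each of reagent, sample_pot, beaker from where it was at the start of the episode below 0.02 m and angle between each of reagent, sample_pot, beaker's own z axis and vertical below 0.2 rad); the robot touches nothing.
It fails at once if the clamp is swung down while the lid is not shut (value of joint clamp_handle above 1.2 rad and value of joint lid above 0.08 rad).
It fails at once if the handle is taken between the fingers instead of pushed (x of the grasp point in the frame of handle_push between -0.03 and 0.06 m and y of the grasp point in the frame of handle_push between -0.012 and 0.012 m and z of the grasp point in the frame of handle_push between -0.021 and 0.004 m).
It fails at once if the lid is taken between the fingers instead of pushed (x of the grasp point in the frame of lid_hinge between -0.128 and 0 m and y of the grasp point in the frame of lid_hinge between -0.06 and 0.06 m and z of the grasp point in the frame of lid_hinge between -0.01 and 0.011 m).
It fails at once if the bottle, the pot or the beaker is moved, lifted or tipped (distance of any of reagent, sample_pot, beaker from where it was at the start of the episode above 0.02 m).
It also fails if it takes over 48 s, if anything falls off the work surface, if the arm or the gripper's body presses on something with over 40 N, if the wrist force passes 120 N, or if a joint passes its speed limit or range.

## Robot

A 6-joint arm with a two-finger parallel gripper is mounted at the origin on the work surface. World frame = base frame: x ahead of the robot, y to its left, z up, the work surface at z = 0. Lengths are in m, angles in rad, forces in N, time in s.
With the tool pointing down it reaches from about 0.375 to 0.9 m from the base axis. Payload 3.1 kg.
Tool frame: the origin (TCP) lies at the very end of the fingers, on their centre line; the grasp point (between the pads) lies r.pinch_z behind it (r.pinch_z is the distance from the TCP to the grasp point, in m); z points along the fingers, y is the direction in which the jaws open and shut (so a half turn about z gives the same grasp; the last joint's range is limited). The gripper opens to 85 mm and grips with 20 to 120 N. Pads are 22 mm wide; open, the fingers measure 114 mm over their backs; the gripper's body (76 mm by 85 mm) begins 54 mm behind the grasp point. The pads swing forward as they close: fully open they stand 13 mm farther back than shut.
Start: joints at [1.044, 0.527, 1.433, -0, 1.181, -0.178], TCP at [0.213, 0.588, 0.231] pointing down, gripper open.
Joint ranges: [-3.08, 3.08], [-0.75, 2.2], [0.22, 2.44], [-1.43, 4.57], [0, 2.65], [-2.85, 2.85]. Speed limits (rad/s): [2.79, 2.79, 3.14, 3.14, 3.14, 3.14].

## Interface

Orientations are given as a 3x3 rotation matrix whose columns are the frame's x, y, z axes.
In Python, from bench import r gives the robot as it stands. The module is installed in compiled form; this text tells all that it offers.
- The arm moves only by the tool apply_moves, never from a script. Its argument "moves" is text: rows parted by semicolons, each of 7 numbers parted by spaces: the shift along the tool's x, y, z each as a share of 50 mm, from -1 to 1, then the turn, a rotation vector about the tool's x, y, z each as a share of 6 degrees, from -1 to 1, then the closure, from 0 (fully open) to 1 (shut). A call has 1 to 10 rows; each row shifts and turns the commanded pose from where the row before left it, along the tool's axes as they then stand; what a row does not reach is not made up. A row lasts 1/10 s, in which the tool goes at most 50 mm and 8.59 degrees, less where a joint would pass 70% of its speed; a pose out of reach is approached as far as the arm can. A call with a number of a shift or a turn outside -1 to 1 is refused whole. A call with a gripper value outside its range is refused whole. The fingers move at their own pace and stop on an object; the grip force is fixed at half the most. Time passes only in rows, so rows that do not move let the fingers close. It gives the time, the measured TCP pose, the force and the opening at its end, in the units of the state.
- r.state(): the state, without advancing time (a new reading comes with each control period).
- r.snapshot(name): name is "scene" or "top"; returns the picture (400x640x3 uint8, red, green, blue); there is no depth.
- r.get_calibration(name): a dict with "camera_matrix" (3x3 intrinsics, pixels), "dist_coeffs" ([k1, k2, p1, p2, k3] as OpenCV has them; the pictures are not rectified), "eye" and "orientation" of the camera in the world. Camera axes: x right, y up, looking along -z (the intrinsics and any distortion apply to the point x, -y, -z); pixel columns grow to the right and rows downward; lengths in m; the calibration is good to about 2 mm. A picture is of the moment at which its call begins. get_calibration takes no time and is no camera call.
- r.job_done(): hands the job in, once; it reports no verdict.
Trained networks look in the newest picture that a camera, given by its name, has taken for a name from the list of things; names that differ only in an ending like _2 or _b are one class to them, and where a whole thing is asked for, a point or a joint stands for the part that bears it (a point fixed in the world has none). Each returns a list of dicts, best first, with "confidence" (0 to 1); they miss things now and then, are a little off and sometimes report something else, mostly with a low value. They report only what shows in the picture. A call takes as long as a camera call.
- r.trace(camera, label): "region" (400x640 bool, what is visible of it) and "xy" ([column, row] in pixels, amid what is visible of it).
- r.pinpoint(camera, label): "xy" ([column, row] in pixels: a listed point, or the origin of a listed thing).
The state is a dict: "t": time; "joint_pos": joint angles; "dq": joint speeds; "effort": joint torques, N m; "tcp_pos": TCP position; "eef_rot": TCP orientation; "wrist_force": force on the tool from outside, world axes, zero at the start; "ft_torque": the same for the moment, N m; "opening": finger opening in m.
Only numpy, scipy, OpenCV 4.12 (cv2) and the standard library are available. Lean on these libraries where they do the work, as an engineer would, in place of code of your own. Each camera call takes 0.05 s, during which the arm holds its last target.

## Working session

There is one attempt and no reset: what is moved stays moved. The work goes in short steps, Python scripts to look and compute and a tool call to move; the robot and the scene stay as the last step left them, time stands still between calls to the robot, and variables do not carry over. Pictures are saved under pics/ and viewed, and the job is handed in when it is done.

Besides the shell and the picture viewer there is one more tool, called after "Emit:" as name(argument=value, ...), one argument or row to a line, values as JSON. apply_moves: Moves the arm, as the interface text tells. Its arguments: {"type":"object","properties":{"moves":{"type":"string"}},"required":["moves"]}

```bash
mkdir -p pics
cat > h.py <<'E'
import numpy as np, cv2
from bench import r
def snap(c,n):
    im=r.snapshot(c); cv2.imwrite(f'pics/{n}.png',cv2.cvtColor(im,cv2.COLOR_RGB2BGR)); return im
def cal(c):
    k=r.get_calibration(c); K=np.array(k['camera_matrix'],float); D=np.array(k['dist_coeffs'],float)
    R=np.array(k['orientation'],float).reshape(3,3)@np.diag([1,-1,-1]); return K,D,R,np.array(k['eye'],float)
def proj(c,P):
    K,D,R,e=cal(c); P=np.atleast_2d(P).astype(float)
    rv=cv2.Rodrigues(R.T)[0]; return cv2.projectPoints(P,rv,-R.T@e,K,D)[0][:,0]
def ray(c,xy):
    K,D,R,e=cal(c); u=cv2.undistortPoints(np.array([[xy]],float),K,D)[0,0]
    d=R@np.array([u[0],u[1],1]); return e,d/np.linalg.norm(d)
def atz(c,xy,z):
    e,d=ray(c,xy); return e+d*(z-e[2])/d[2]
E
python3 - <<'E'
from h import *
np.set_printoptions(precision=4,suppress=True)
for c in('scene','top'):
    snap(c,c+'0'); print(c,cal(c)[3],cal(c)[2][:,2])
    for l in('cell','lid_hinge','lid_push','handle_push','reagent','sample_pot','beaker'):
        print(l,[(np.round(d['xy'],1),round(d['confidence'],2)) for d in r.pinpoint(c,l)[:3]])
print(r.state(),r.pinch_z)
E
```

```text
scene [ 0.9721 -0.0433  0.6397] [-0.6513  0.1554 -0.7428]
cell [(array([250.8, 262.8]), 0.86)]
lid_hinge [(array([255. , 179.3]), 0.8)]
lid_push [(array([232.9, 158.6]), 0.69)]
handle_push [(array([239.4, 210.9]), 0.96)]
reagent [(array([329.9, 312.4]), 0.73)]
sample_pot [(array([329.2, 230. ]), 0.66), (array([230.5, 158. ]), 0.27)]
beaker [(array([175.7, 273.5]), 0.83)]
top [0.3714 0.0251 0.9483] [ 0.1882  0.0035 -0.9821]
cell [(array([353.3, 217.7]), 0.83)]
lid_hinge [(array([337.6, 280.3]), 0.7)]
lid_push [(array([363.8, 269.3]), 0.81)]
handle_push [(array([364.3, 193.3]), 0.82)]
reagent []
sample_pot [(array([282.2, 235.2]), 0.85)]
beaker [(array([412. , 222.4]), 0.74)]
{'t': 0.8, 'joint_pos': array([ 1.0445,  0.5275,  1.4327,  0.    ,  1.1814, -0.1785]), 'dq': array([-0.0003,  0.0021, -0.0008,  0.    , -0.001 , -0.0013]), 'effort': array([ -0.0004, -44.2253, -17.8414,  -0.0003,   0.0006,  -0.    ]), 'tcp_pos': array([0.213 , 0.5876, 0.2313]), 'eef_rot': array([[-0.9401,  0.3408,  0.    ],
       [ 0.3408,  0.9401,  0.    ],
       [ 0.    ,  0.    , -1.    ]]), 'wrist_force': array([ 0.1082, -0.0277,  0.5991]), 'ft_torque': array([-0.0319, -0.0335, -0.0115]), 'opening': 0.08524167752197166} 0.0187
```

View pics/scene0.png

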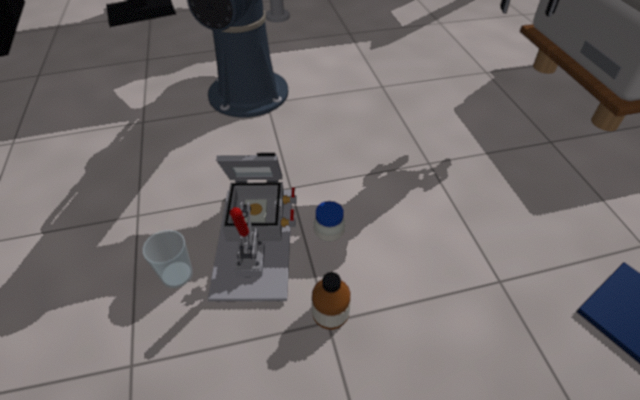

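View pics/top0.png

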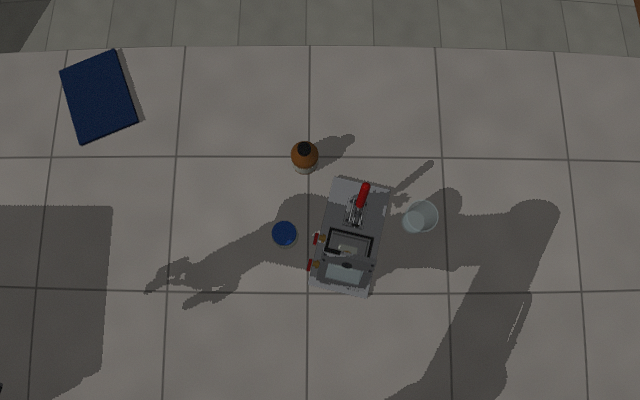

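```bash
cat > fit.py <<'E'
from h import *
from scipy.optimize import least_squares
np.set_printoptions(precision=4,suppress=True)
obs=[('scene','cell',(250.8,262.8)),('scene','hinge',(255,179.3)),('scene','lp',(232.9,158.6)),('scene','hp',(239.4,210.9)),
('top','cell',(353.3,217.7)),('top','hinge',(337.6,280.3)),('top','lp',(363.8,269.3)),('top','hp',(364.3,193.3))]
T=np.array([[0,-13,159,71],[.5,-33,160,61],[1,-52,157,49],[1.4,-66,151,39],[1.8,-76,143,30],[2.08,-82,134,22],[2.32,-92,119,12],[2.54,-97,101,0],[2.66,-100,86,-7]])
def pts(p):
    x,y,a,l,h=p
    L=lambda u,v,w:np.array([.148-0,0,.063])+np.array([u*np.cos(l)+w*np.sin(l)*1,v,-u*np.sin(l)+w*np.cos(l)])
    # opening raises free end (u<0 -> z up)
    c={'cell':np.zeros(3),'hinge':np.array([.148,0,.063]),'lp':L(-.092,.030,.005),
       'hp':np.array([np.interp(h,T[:,0],T[:,1]),0,np.interp(h,T[:,0],T[:,2])])/1000*np.array([1,1,1])}
    R=np.array([[np.cos(a),-np.sin(a),0],[np.sin(a),np.cos(a),0],[0,0,1]])
    return {k:R@v+[x,y,0] for k,v in c.items()}
def res(p):
    q=pts(p); return np.concatenate([proj(c,q[n])[0]-o for c,n,o in obs])
if __name__=='__main__':
    p0=atz('top',(353.3,217.7),0.0); ph=atz('top',(337.6,280.3),.063); a=np.arctan2(*(ph-p0)[[1,0]])
    print(p0,ph,a)
    s=least_squares(res,[p0[0],p0[1],a,1.1,.2],loss='soft_l1',f_scale=2); print(s.x,s.cost); print(res(s.x).reshape(-1,2)); print(pts(s.x))
    for c,l,xy in(('scene','rg',(329.9,312.4)),('scene','pot',(329.2,230)),('top','pot',(282.2,235.2)),('top','bk',(412,222.4)),('scene','bk',(175.7,273.5))): print(l,atz(c,xy,0))
E
python3 fit.py
```

```text
[ 0.5276 -0.06    0.    ] [ 0.3888 -0.0214  0.063 ] 2.8707094372467283
[ 0.5275 -0.0607  2.8974  1.1442  0.1023] 13.959803525385803
[[ 1.4341  1.0641]
 [ 1.7695  0.2999]
 [-1.4224 -0.7566]
 [-1.5084  2.0028]
 [ 0.3022  0.0496]
 [ 1.7014  2.4679]
 [-1.6237 -1.0227]
 [-1.0232  1.8698]]
{'cell': array([ 0.5275, -0.0607,  0.    ]), 'hinge': array([ 0.3839, -0.0249,  0.063 ]), 'lp': array([ 0.4092, -0.0621,  0.1488]), 'hp': array([ 0.5441, -0.0648,  0.1592])}
rg [0.6516 0.0494 0.    ]
pot [0.4862 0.0911 0.    ]
pot [0.4875 0.097  0.    ]
bk [ 0.5178 -0.1907  0.    ]
bk [ 0.516  -0.1944 -0.    ]
```

The scene view shows the cell at about (250,240), with the lid open towards the robot base and the red handle at (239,215). The beaker is at (170,260) on the cell's +y side. The pot (329,220) and bottle (331,302) are on the −y side. I'll overlay the fitted model on the pictures to check it.

```bash
cat > ov.py <<'E'
import sys
from fit import *
def ov(c,p,src,out,box,s=5):
    im=cv2.imread(src); x0,y0,x1,y1=box
    im=cv2.resize(im[y0:y1,x0:x1],None,fx=s,fy=s,interpolation=cv2.INTER_CUBIC)
    im=cv2.convertScaleAbs(im,alpha=1.5)
    x,y,a,l,h=p; R=np.array([[np.cos(a),-np.sin(a),0],[np.sin(a),np.cos(a),0],[0,0,1]])
    def W(P): return (R@np.array(P,float).T).T/1000+[x,y,0]
    def poly(P,col):
        q=((proj(c,W(P))-[x0,y0]+.5)*s).astype(int); cv2.polylines(im,[q.reshape(-1,1,2)],True,col,1)
    poly([[-82,-65,16],[162,-65,16],[162,65,16],[-82,65,16]],(0,255,0))
    poly([[34,-50,56],[144,-50,56],[144,50,56],[34,50,56]],(255,255,0))
    def L(u,v,w): return [148+u*np.cos(l)+w*np.sin(l),v,63-u*np.sin(l)+w*np.cos(l)]
    poly([L(-114,-50,5),L(-4,-50,5),L(-4,50,5),L(-114,50,5)],(0,0,255))
    poly([L(-94,28,5),L(-90,28,5),L(-90,32,5),L(-94,32,5)],(255,0,255))
    hp=np.array([np.interp(h,T[:,0],T[:,k]) for k in(1,2,3)]); th=np.radians(hp[2]); d=np.array([-np.cos(th),np.sin(th)])
    P=[[hp[0]+d[0]*k,0,hp[1]+d[1]*k] for k in(27,-60)]
    poly(P,(0,255,255))
    cv2.imwrite(out,im)
if __name__=='__main__':
    p=least_squares(res,[.5275,-.06,2.897,1.14,.1],loss='soft_l1',f_scale=2).x
    ov('top',p,'pics/top0.png','pics/top0o.png',(280,165,430,310),5)
    ov('scene',p,'pics/scene0.png','pics/scene0o.png',(190,130,310,310),4)
E
python3 ov.py
```

```text
(no output)
```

View pics/top0o.png

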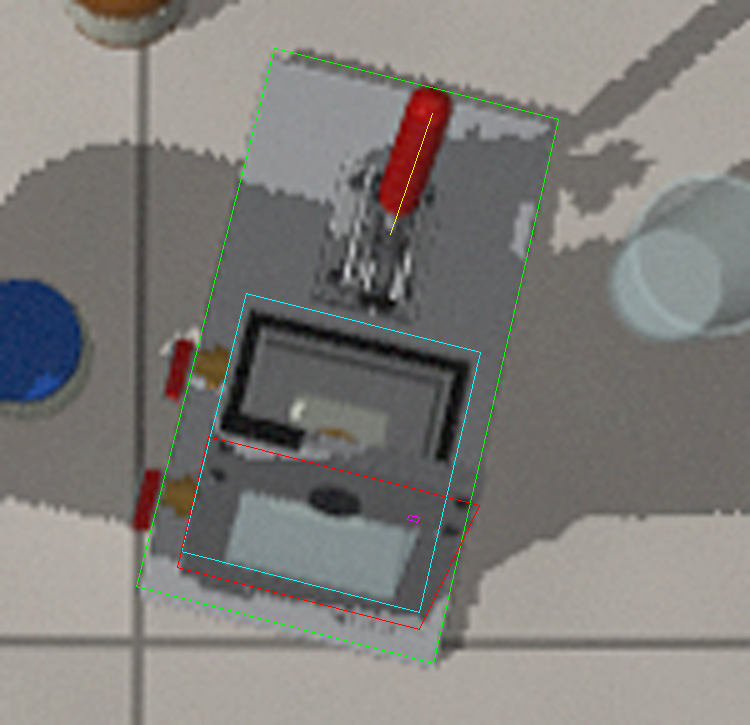

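View pics/scene0o.png

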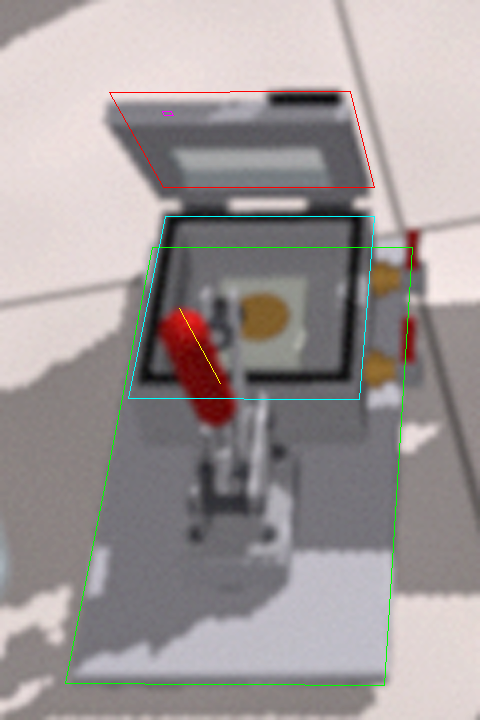

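The fit is good: the plate and chamber outlines lie on the picture, and the handle and lid are within about 1–2 px. Next I'll work out the moves.

```bash
cat > go.py <<'E'
from h import *
np.set_printoptions(precision=3,suppress=True)
X,Y,A=.5275,-.0607,2.8974
Rc=np.array([[np.cos(A),-np.sin(A),0],[np.sin(A),np.cos(A),0],[0,0,1]])
def c2w(p): return Rc@(np.array(p,float)/1000)+[X,Y,0]
def w2c(p): return Rc.T@(np.array(p)-[X,Y,0])*1000
def plan(*wps):
    s=r.state(); R=np.array(s['eef_rot']); p=np.array(s['tcp_pos'])
    print('t',s['t'],'tcp w',p,'cell',w2c(p),'F',s['wrist_force'],'yaw err deg',np.degrees(np.arctan2(*(Rc.T@R[:,0])[[1,0]])),'q',s['joint_pos'])
    for w in wps:
        w=np.array(w); d=R.T@(w-p); print(w,'tool units(50mm):',d/.05,'rad',np.hypot(*w[:2])); p=w
E
python3 - <<'E'
from go import *
plan([.43,.12,.24],c2w([137,30,240]),c2w([137,30,147]))
E
```

```text
t 0.8 tcp w [0.213 0.588 0.231] cell [ 461.932 -552.997  231.336] F [ 0.108 -0.028  0.599] yaw err deg -5.934944722390763 q [ 1.045  0.527  1.433  0.     1.181 -0.179]
[0.43 0.12 0.24] tool units(50mm): [-7.268 -7.312 -0.174] rad 0.4464302857109943
[ 0.387 -0.057  0.24 ] tool units(50mm): [-0.402 -3.613 -0.   ] rad 0.39143760640579783
[ 0.387 -0.057  0.147] tool units(50mm): [-0.   -0.    1.86] rad 0.39143760640579783
```

Emit:
apply_moves(
  moves="-0.66 -0.66 -0.02 0 0 -0.1 1;-0.66 -0.66 -0.02 0 0 -0.1 1;-0.66 -0.66 -0.02 0 0 -0.1 1;-0.66 -0.66 -0.02 0 0 -0.1 1;-0.66 -0.66 -0.02 0 0 -0.1 1;-0.66 -0.66 -0.02 0 0 -0.1 1;-0.66 -0.66 -0.02 0 0 -0.1 1;-0.66 -0.66 -0.02 0 0 -0.1 1;-0.66 -0.66 -0.02 0 0 -0.1 1;-0.66 -0.66 -0.02 0 0 -0.1 1",
)

```text
t: 1.8
tcp_pos: [0.4311, 0.1731, 0.2417]
eef_rot: [[-0.971, 0.24, 0.001], [0.24, 0.971, 0.0], [-0.001, 0.0, -1.0]]
wrist_force: [1.1, 1.5, -0.3]
opening: -0.0001
```

Run:
```python
from go import *
plan(c2w([137,30,240]),c2w([137,30,147]))
```

```text
t 1.8 tcp w [0.431 0.173 0.242] cell [ 150.062 -203.55   241.713] F [ 1.094  1.459 -0.329] yaw err deg 0.08361630882671864 q [ 0.14   0.297  1.809  0.     1.034 -1.188]
[ 0.387 -0.057  0.24 ] tool units(50mm): [-0.254 -4.671  0.032] rad 0.39143760640579783
[ 0.387 -0.057  0.147] tool units(50mm): [ 0.002 -0.001  1.86 ] rad 0.39143760640579783
```

Emit:
apply_moves(
  moves="-0.04 -0.78 0 0 0 0 1;-0.04 -0.78 0 0 0 0 1;-0.04 -0.78 0 0 0 0 1;-0.04 -0.78 0 0 0 0 1;-0.04 -0.77 0 0 0 0 1;-0.04 -0.77 0 0 0 0 1;0 0 0 0 0 0 1;0 0 0.1 0 0 0 1",
)

```text
t: 2.6
tcp_pos: [0.3864, -0.0551, 0.2368]
eef_rot: [[-0.97, 0.244, 0.002], [0.244, 0.97, -0.0], [-0.002, 0.0, -1.0]]
wrist_force: [0.1, -0.3, -0.1]
opening: 0.0
```

Run:
```python
from go import *
plan(c2w([137,30,147]))
snap('top','top1');snap('scene','scene1')
s=r.state()
print(proj('top',s['tcp_pos']),proj('scene',s['tcp_pos']))
```

```text
t 2.6 tcp w [ 0.386 -0.055  0.237] cell [138.288  28.68  236.764] F [ 0.125 -0.272 -0.146] yaw err deg -0.10962439170165432 q [-0.43   0.2    1.977  0.     0.962 -1.755]
[ 0.387 -0.057  0.147] tool units(50mm): [-0.022 -0.026  1.795] rad 0.39143760640579783
[[362.74  280.416]] [[227.142 106.486]]
```

View pics/scene1.png

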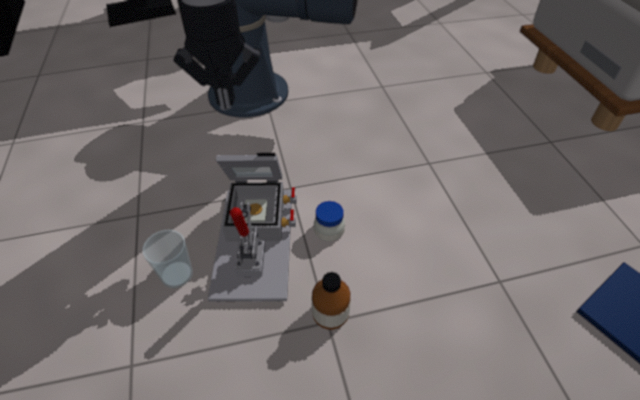

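The fingertip shows at (226,106), where it was predicted, and the lid is still open at (250,168). I'll go down behind the lid.

Emit:
apply_moves(
  moves="0 0 0.45 0 0 0 1;0 0 0.45 0 0 0 1;0 0 0.45 0 0 0 1;0 0 0.45 0 0 0 1;0 0 0 0 0 0 1;0 0 0 0 0 0 1",
)

```text
t: 3.3
tcp_pos: [0.3858, -0.0531, 0.1463]
eef_rot: [[-0.971, 0.239, -0.001], [0.239, 0.971, 0.001], [0.001, 0.0, -1.0]]
wrist_force: [0.2, 0.3, -0.5]
opening: -0.0
```

Run:
```python
from go import *
plan()
for l in (1.14,1,.85,.7,.6,.5,.4,.2,0): print(l,148-92*np.cos(l)+5*np.sin(l),63+92*np.sin(l)+5*np.cos(l))
```

```text
t 3.3 tcp w [ 0.386 -0.053  0.146] cell [139.288  26.882 146.256] F [ 0.244  0.302 -0.458] yaw err deg 0.19068278551555265 q [-0.426  0.38   2.087  0.     0.676 -1.756]
1.14 114.12447311641047 148.68225416245303
1 102.49954278417063 143.1168421316672
0.85 91.03795260428309 135.41771300233185
0.7 80.8556072060155 126.09223816229002
0.6 74.89233579528477 119.07378562689165
0.5 69.65953199910672 111.49506236103853
0.4 65.20948026327783 103.43179246241027
0.2 58.827221492581074 86.17791132235185
0 56.0 68.0
```

Emit:
apply_moves(
  moves="-0.14 -0.06 0 0 0 0 1;-0.14 0 0 0 0 0 1;-0.12 0 0.03 0 0 0 1;-0.12 0 0.03 0 0 0 1;-0.11 0 0.08 0 0 0 1;-0.11 0 0.08 0 0 0 1;0 0 0 0 0 0 1",
)

```text
t: 4.0
tcp_pos: [0.4223, -0.0666, 0.1349]
eef_rot: [[-0.971, 0.241, 0.001], [0.241, 0.971, -0.0], [-0.001, -0.0, -1.0]]
wrist_force: [-0.4, -0.3, -0.5]
opening: -0.0001
```

Run:
```python
from go import *
plan()
snap('top','top2');snap('scene','scene2')
im=np.hstack([cv2.resize(cv2.imread(f'pics/{n}2.png')[y:y+150,x:x+150],None,fx=2.6,fy=2.6,interpolation=cv2.INTER_CUBIC) for n,x,y in(('top',280,165),('scene',180,100))]);cv2.imwrite('pics/both2.png',im)
```

```text
t 4.0 tcp w [ 0.422 -0.067  0.135] cell [100.677  31.115 134.869] F [-0.374 -0.298 -0.541] yaw err deg 0.060118620535523214 q [-0.419  0.44   2.01  -0.     0.69  -1.747]
```

View pics/both2.png

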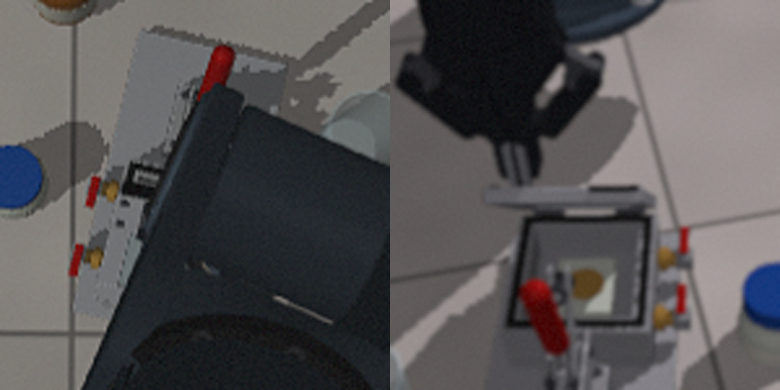

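The scene half shows the tip against the lid's outer face at (515,175), with the lid already lower and nearly edge-on. I'll continue along the arc.

Emit:
apply_moves(
  moves="-0.09 0 0.08 0 0 0 1;-0.09 0 0.1 0 0 0 1;-0.07 0 0.1 0 0 0 1;-0.07 0 0.1 0 0 0 1;-0.05 0 0.1 0 0 0 1;-0.05 0 0.1 0 0 0 1;0 0 0 0 0 0 1",
)

```text
t: 4.8
tcp_pos: [0.4415, -0.0711, 0.1055]
eef_rot: [[-0.971, 0.241, -0.001], [0.241, 0.971, 0.0], [0.001, 0.0, -1.0]]
wrist_force: [0.0, 0.0, 0.7]
opening: 0.0001
```

Run:
```python
from go import *
plan()
snap('scene','scene3')
im=np.hstack([cv2.resize(cv2.imread(f'pics/{n}3.png')[y:y+150,x:x+150],None,fx=4,fy=4,interpolation=cv2.INTER_CUBIC) for n,x,y in(('scene',180,100),)]);cv2.imwrite('pics/both3.png',im)
```

```text
t 4.8 tcp w [ 0.441 -0.071  0.106] cell [ 80.975  30.895 105.529] F [0.008 0.039 0.676] yaw err deg 0.0664904186635535 q [-0.411  0.519  1.984 -0.     0.64  -1.738]
```

View pics/both3.png

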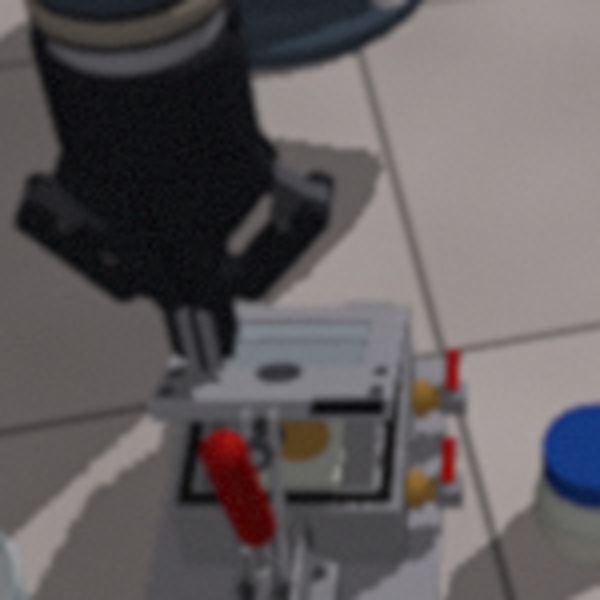

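Emit:
apply_moves(
  moves="0 0 -0.4 0 0 0 1;0 0 -0.5 0 0 0 1;0 0 -0.5 0 0 0 1;0 0 -0.5 0 0 0 1;0 0 -0.5 0 0 0 1;0.5 0 0 0 0 0 1;0 0 0 0 0 0 1;0 0 0 0 0 0 1;0 0 0 0 0 0 1;0 0 0 0 0 0 1",
)

```text
t: 5.85
tcp_pos: [0.4178, -0.0653, 0.2259]
eef_rot: [[-0.971, 0.241, -0.0], [0.241, 0.971, 0.0], [0.0, 0.0, -1.0]]
wrist_force: [-0.2, -0.5, 0.3]
opening: 0.0
```

```bash
cat > look.py <<'E'
import sys
from go import *
n=sys.argv[1]
plan()
snap('scene','scene'+n)
im=cv2.resize(cv2.imread(f'pics/scene{n}.png')[130:280,180:330],None,fx=4,fy=4,interpolation=cv2.INTER_CUBIC);cv2.imwrite(f'pics/z{n}.png',im)
for l in('lid_push','handle_push','lid_hinge'): print(l,[(np.round(d['xy'],1),round(d['confidence'],2)) for d in r.pinpoint('scene',l)[:2]])
print('pred shut lp',proj('scene',c2w([56,30,68])),'l=.1',proj('scene',c2w([57,30,77])))
E
python3 look.py 4
```

```text
t 5.85 tcp w [ 0.418 -0.065  0.226] cell [105.304  31.019 225.915] F [-0.237 -0.457  0.266] yaw err deg 0.05796039912673672 q [-0.421  0.265  1.921  0.     0.957 -1.748]
lid_push [(array([235.1, 205.9]), 0.64)]
handle_push []
lid_hinge [(array([258.4, 175.7]), 0.85)]
pred shut lp [[233.856 214.971]] l=.1 [[233.146 211.168]]
```

View pics/z4.png

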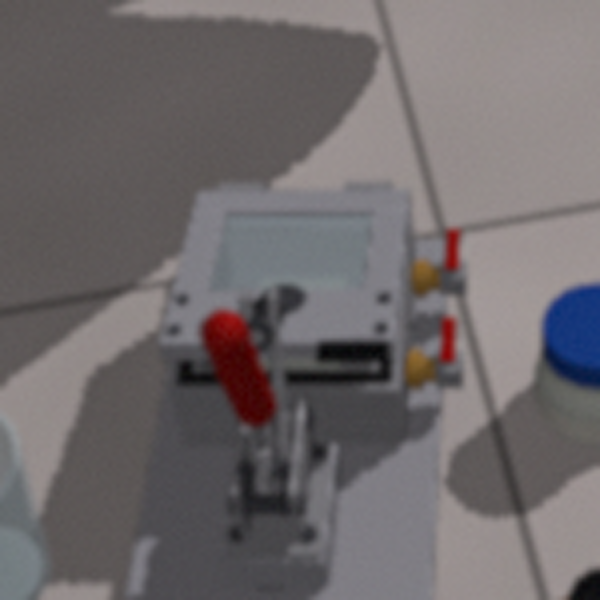

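The lid is nearly shut, with a small gap still showing at its front edge at (280,365). I'll wait, and move above the handle at the same time.

Emit:
apply_moves(
  moves="0 0 0 0 0 0 1;0 0 0 0 0 0 1;0 0 0 0 0 0 1;0 0 0 0 0 0 1;0 0 0 0 0 0 1;0 0 0 0 0 0 1;0 0 0 0 0 0 1;0 0 0 0 0 0 1;0 0 0 0 0 0 1;0 0 0 0 0 0 1",
)

```text
t: 7.05
tcp_pos: [0.4172, -0.0651, 0.2263]
eef_rot: [[-0.971, 0.241, 0.0], [0.241, 0.971, 0.0], [-0.0, 0.0, -1.0]]
wrist_force: [0.3, 0.5, 0.1]
opening: 0.0006
```

```bash
python3 look.py 5
```

```text
t 7.05 tcp w [ 0.417 -0.065  0.226] cell [105.954  30.91  226.319] F [0.331 0.535 0.08 ] yaw err deg 0.06233611074191293 q [-0.421  0.263  1.922  0.     0.957 -1.748]
lid_push [(array([238.2, 211.5]), 0.71), (array([330.1, 312.5]), 0.22)]
handle_push [(array([242., 211.]), 0.76)]
lid_hinge [(array([256.9, 177.7]), 0.97)]
pred shut lp [[233.856 214.971]] l=.1 [[233.146 211.168]]
```

View pics/z5.png

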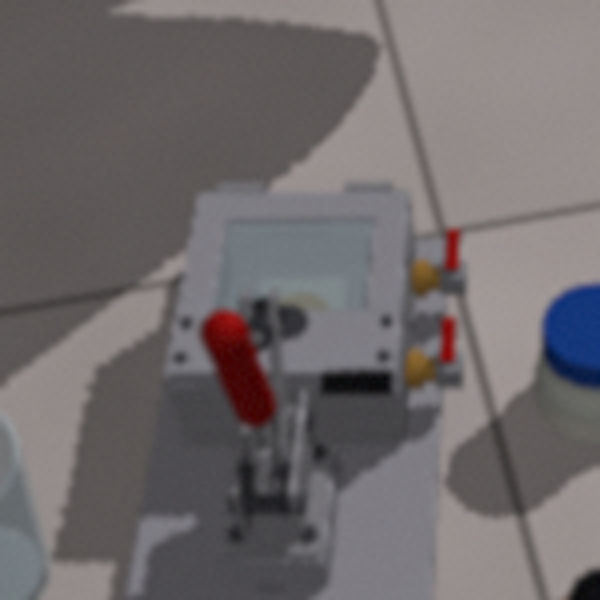

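The lid looks shut, with no gap at the front edge (280,378). I'll check that it has stopped moving and find the height of the arm tip.

Emit:
apply_moves(
  moves="0 0 0 0 0 0 1;0 0 0 0 0 0 1;0 0 0 0 0 0 1;0 0 0 0 0 0 1;0 0 0 0 0 0 1;0 0 0 0 0 0 1;0 0 0 0 0 0 1;0 0 0 0 0 0 1;0 0 0 0 0 0 1;0 0 0 0 0 0 1",
)

```text
t: 8.25
tcp_pos: [0.4172, -0.0651, 0.2263]
eef_rot: [[-0.971, 0.241, -0.0], [0.241, 0.971, -0.0], [-0.0, -0.0, -1.0]]
wrist_force: [-0.0, -0.6, -0.3]
opening: 0.0
```

```bash
python3 look.py 6
python3 - <<'E'
from go import *
a=cv2.imread('pics/scene5.png').astype(int);b=cv2.imread('pics/scene6.png').astype(int)
d=abs(a-b)[170:240,200:300].max(2); print('diff',d.max(),(d>25).sum())
def yplane(xy,y=0):
    e,v=ray('scene',xy); e=w2c(e); v=Rc.T@v; return e+v*(y-e[1])/v[1]
def onplane_ray(xy):
    e,v=ray('scene',xy); e=w2c(e); v=Rc.T@v
    for x in(0,10,20,30,40): print(xy,x,(e+v*(x-e[0])/v[0]).round(0))
onplane_ray((180+262/4,130+300/4))
for x,z in((34,73),(34,77),(34,68)): print(x,z,(proj('scene',c2w([x,-50,z]))[0]-[180,130])*4,(proj('scene',c2w([x,50,z]))[0]-[180,130])*4)
print('plate front',(proj('scene',c2w([-82,-65,16]))[0]-[180,130])*4,'chamber top mid',[(proj('scene',c2w([34,y,58]))[0]-[180,130])*4 for y in(-50,50)])
E
```

```text
t 8.25 tcp w [ 0.417 -0.065  0.226] cell [105.961  30.903 226.316] F [-0.014 -0.578 -0.325] yaw err deg 0.06444619321913049 q [-0.421  0.263  1.922 -0.     0.957 -1.748]
lid_push [(array([236.2, 211.8]), 0.95)]
handle_push [(array([237.8, 209.3]), 0.88), (array([329.4, 230.8]), 0.35)]
lid_hinge [(array([257.5, 177.1]), 0.61), (array([330.9, 313.1]), 0.54)]
pred shut lp [[233.856 214.971]] l=.1 [[233.146 211.168]]
diff 11 0
(245.5, 205.0) 0 [  0.  -9. 157.]
(245.5, 205.0) 10 [ 10.  -6. 146.]
(245.5, 205.0) 20 [ 20.  -4. 135.]
(245.5, 205.0) 30 [ 30.  -1. 124.]
(245.5, 205.0) 40 [ 40.   2. 112.]
34 73 [394.181 372.264] [159.841 371.656]
34 77 [393.471 366.281] [158.18 365.69]
34 68 [395.061 379.675] [161.9   379.046]
plate front [422.365 683.641] chamber top mid [array([396.796, 394.272]), array([165.957, 393.603])]
```

View pics/z6.png

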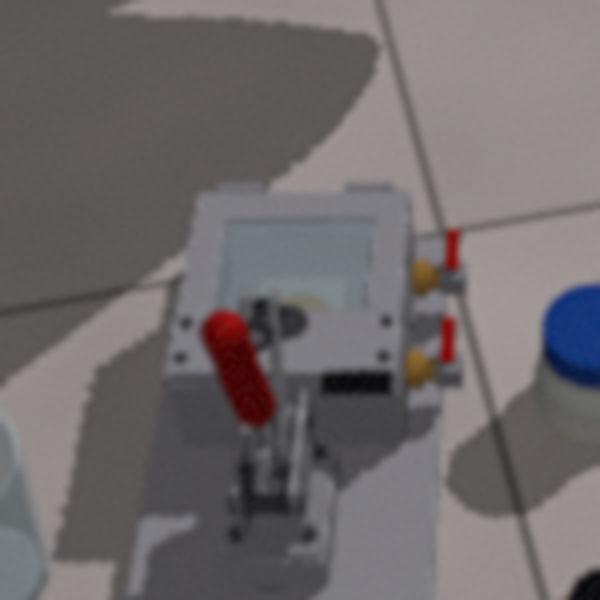

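The lid is still, and shut as far as the picture can show. I'll press it gently to confirm, since seating is step 1.

Emit:
apply_moves(
  moves="-0.32 -0.05 0 0 0 0 1;-0.32 -0.05 0 0 0 0 1;0 0 0.5 0 0 0 1;0 0 0.5 0 0 0 1;0 0 0.5 0 0 0 1;0 0 0.5 0 0 0 1;0 0 0.5 0 0 0 1;0 0 0.4 0 0 0 1;0 0 0 0 0 0 1;0 0 0 0 0 0 1",
)

```text
t: 9.45
tcp_pos: [0.4471, -0.0776, 0.0813]
eef_rot: [[-0.971, 0.241, -0.001], [0.241, 0.971, 0.0], [0.001, 0.0, -1.0]]
wrist_force: [-0.9, 0.5, -0.5]
opening: -0.0
```

Emit:
apply_moves(
  moves="0 0 0.06 0 0 0 1;0 0 0.06 0 0 0 1;0 0 0 0 0 0 1",
)

```text
t: 9.75
tcp_pos: [0.4473, -0.0777, 0.0757]
eef_rot: [[-0.971, 0.241, 0.001], [0.241, 0.971, -0.0], [-0.001, -0.0, -1.0]]
wrist_force: [-0.2, -0.7, -1.0]
opening: 0.0003
```

Emit:
apply_moves(
  moves="0 0 0.05 0 0 0 1;0 0 0.05 0 0 0 1;0 0 0 0 0 0 1",
)

```text
t: 10.05
tcp_pos: [0.4469, -0.0776, 0.0701]
eef_rot: [[-0.971, 0.241, -0.0], [0.241, 0.971, 0.0], [0.0, 0.0, -1.0]]
wrist_force: [0.3, 0.3, 0.6]
opening: 0.0001
```

Emit:
apply_moves(
  moves="0 0 0.04 0 0 0 1;0 0 0.04 0 0 0 1;0 0 0 0 0 0 1",
)

```text
t: 10.35
tcp_pos: [0.4472, -0.0777, 0.0679]
eef_rot: [[-0.971, 0.24, 0.001], [0.24, 0.971, -0.001], [-0.001, -0.0, -1.0]]
wrist_force: [-3.5, 1.2, 18.0]
opening: -0.0002
```

Contact came at z = 68 mm with a firm 18 N, so the lid is on its seal. I'll go up.

Emit:
apply_moves(
  moves="0 0 -0.3 0 0 0 1;0 0 -0.5 0 0 0 1;0 0 -0.6 0 0 0 1;0 0 -0.6 0 0 0 1;0 0 -0.6 0 0 0 1;0 0 -0.6 0 0 0 1;0 0 -0.2 0 0 0 1;0 0 0 0 0 0 1;0 0 0 0 0 0 1",
)

```text
t: 11.25
tcp_pos: [0.4463, -0.0773, 0.2353]
eef_rot: [[-0.971, 0.241, -0.002], [0.241, 0.971, 0.001], [0.002, 0.0, -1.0]]
wrist_force: [0.2, 0.3, -0.1]
opening: -0.0005
```

Run:
```python
from go import *
plan(c2w([30,0,235]),c2w([30,0,162]))
print([(d['xy'],d['confidence']) for d in r.pinpoint('scene','handle_push')])
for h in((-13,159),(-25,160),(-33,160)): print(proj('scene',c2w([h[0],0,h[1]])),proj('top',c2w([h[0],0,h[1]])))
```

```text
t 11.25 tcp w [ 0.446 -0.077  0.235] cell [ 74.816  35.74  235.272] F [ 0.162  0.304 -0.053] yaw err deg 0.06256308265530663 q [-0.419  0.292  1.841 -0.     1.011 -1.747]
[ 0.498 -0.053  0.235] tool units(50mm): [-0.897  0.714  0.004] rad 0.5012476119142315
[ 0.498 -0.053  0.162] tool units(50mm): [-0.003 -0.     1.46 ] rad 0.5012476119142315
[([237.8, 209.3], 0.88), ([329.4, 230.8], 0.35)]
[[238.25 210.89]] [[362.788 197.272]]
[[237.073 216.677]] [[364.302 191.073]]
[[236.338 220.918]] [[365.266 187.034]]
```

Emit:
apply_moves(
  moves="-0.45 0.36 0 0 0 0 1;-0.45 0.36 0 0 0 0 1;0 0 0.4 0 0 0 1;0 0 0.4 0 0 0 1;0 0 0.4 0 0 0 1;0 0 0.26 0 0 0 1;0 0 0 0 0 0 1;0 0 0 0 0 0 1",
)

```text
t: 12.1
tcp_pos: [0.4988, -0.0533, 0.1622]
eef_rot: [[-0.971, 0.241, -0.003], [0.241, 0.971, 0.001], [0.003, 0.0, -1.0]]
wrist_force: [-0.2, -0.3, 0.0]
opening: -0.0002
```

```bash
python3 look.py 7
```

```text
t 12.1 tcp w [ 0.499 -0.053  0.162] cell [ 29.675  -0.197 162.167] F [-0.21  -0.343  0.021] yaw err deg 0.05763067881322269 q [-0.33   0.467  1.806 -0.     0.871 -1.657]
lid_push [(array([232.9, 211.7]), 0.74)]
handle_push [(array([236.3, 209.3]), 0.65)]
lid_hinge [(array([257. , 177.5]), 0.95), (array([332.6, 229.4]), 0.53)]
pred shut lp [[233.856 214.971]] l=.1 [[233.146 211.168]]
```

View pics/z7.png

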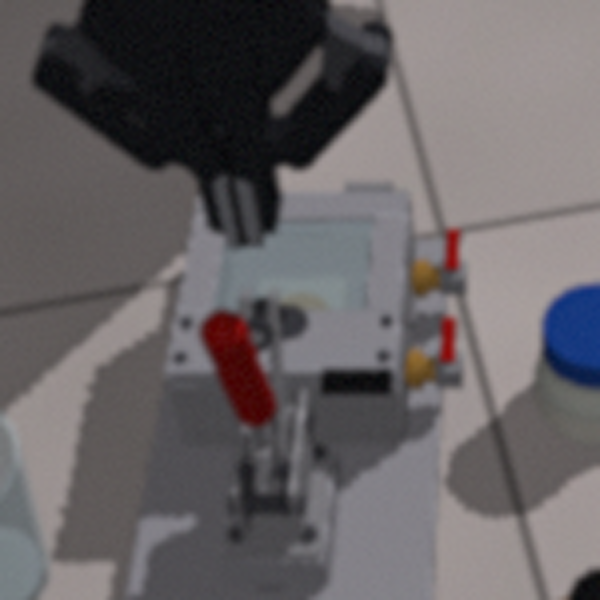

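The tip at (243,243) is lined up with the handle at (238,370), and the lid is shut. I'll start pushing the handle over.

Emit:
apply_moves(
  moves="-0.2 0 0 0 0 0 1;-0.2 0 0 0 0 0 1;-0.2 0 0 0 0 0 1;-0.14 0 0.01 0 0 0 1;-0.14 0 0.01 0 0 0 1;-0.14 0 0.02 0 0 0 1;-0.14 0 0.02 0 0 0 1;-0.14 0 0.02 0 0 0 1;-0.12 0 0.02 0 0 0 1;0 0 0 0 0 0 1",
)

```text
t: 13.3
tcp_pos: [0.5692, -0.0708, 0.1577]
eef_rot: [[-0.971, 0.241, 0.001], [0.241, 0.971, 0.0], [-0.001, 0.0, -1.0]]
wrist_force: [-0.0, 0.8, 0.6]
opening: -0.0002
```

```bash
python3 look.py 8
```

```text
t 13.3 tcp w [ 0.569 -0.071  0.158] cell [-42.863  -0.292 157.687] F [-0.035  0.792  0.648] yaw err deg 0.0606596919408981 q [-0.319  0.554  1.635  0.     0.953 -1.646]
lid_push [(array([238.1, 214. ]), 0.85)]
handle_push [(array([237.9, 229.2]), 0.89)]
lid_hinge [(array([255.7, 179.6]), 0.85)]
pred shut lp [[233.856 214.971]] l=.1 [[233.146 211.168]]
```

View pics/z8.png

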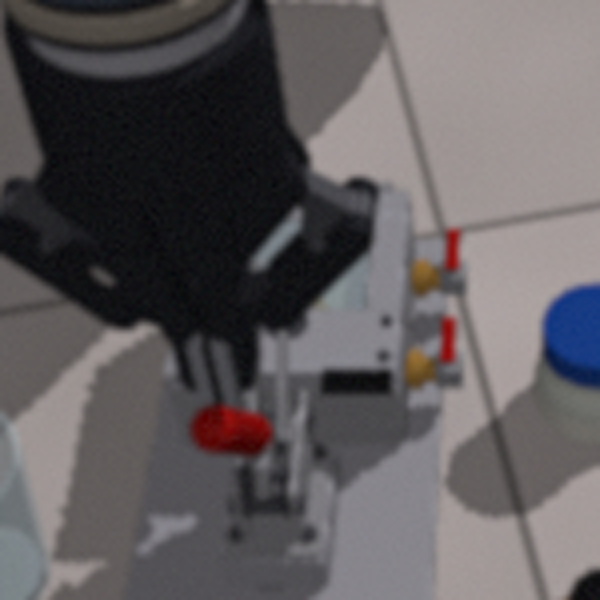

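The handle has gone over with the tip, now at about (230,430), and the lid is still shut. I'll continue along the path.

Emit:
apply_moves(
  moves="-0.12 0 0.07 0 0 0 1;-0.12 0 0.07 0 0 0 1;-0.1 0 0.08 0 0 0 1;-0.1 0 0.08 0 0 0 1;-0.06 0 0.09 0 0 0 1;-0.06 0 0.09 0 0 0 1;0 0 0 0 0 0 1",
)

```text
t: 14.2
tcp_pos: [0.5957, -0.0775, 0.1335]
eef_rot: [[-0.971, 0.241, -0.001], [0.241, 0.971, 0.0], [0.0, -0.0, -1.0]]
wrist_force: [-1.1, 0.3, -0.3]
opening: -0.0002
```

```bash
python3 look.py 9
```

```text
t 14.2 tcp w [ 0.596 -0.078  0.133] cell [-70.21   -0.178 133.492] F [-1.115  0.337 -0.305] yaw err deg 0.060815837251837646 q [-0.315  0.619  1.582 -0.     0.941 -1.643]
lid_push []
handle_push [(array([235.2, 255.8]), 0.56)]
lid_hinge [(array([257.5, 178.9]), 0.89)]
pred shut lp [[233.856 214.971]] l=.1 [[233.146 211.168]]
```

View pics/z9.png

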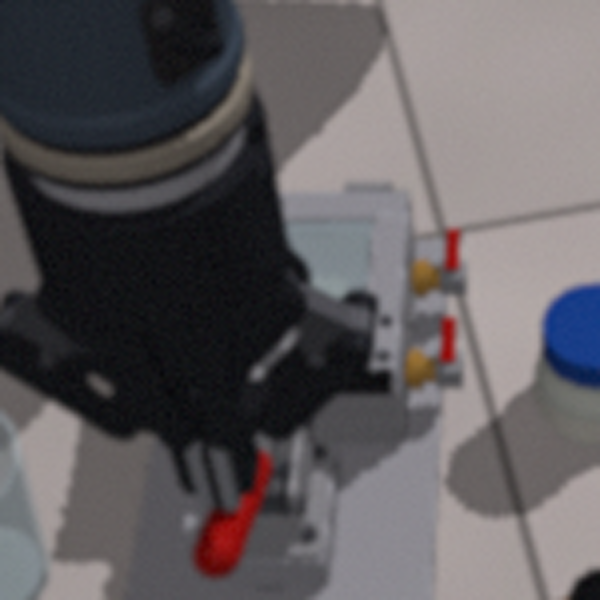

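Run:
```python
from go import *
s=lambda p:(proj('scene',c2w(p))[0]-[180,130])*4
print('tip',s([-70,0,133]),'tip front edge corners',s([-81,-14.5,133]),s([-81,14.5,133]))
for h,x,z,a in((1.4,-66,151,39),(1.8,-76,143,30),(2.08,-82,134,22),(2.32,-92,119,12)):
    a=np.radians(a);u=np.array([-np.cos(a),np.sin(a)]);n=np.array([-np.sin(a),-np.cos(a)])*8.5
    f=lambda k:s([x+n[0]+u[0]*k,0,z+n[1]+u[1]*k])
    print(h,'axis end',f(27),'push',f(0),'inner',f(-60))
```

```text
tip [222.795 491.151] tip front edge corners [259.343 516.821] [178.06  516.394]
1.4 axis end [201.394 496.69 ] push [217.453 475.584] inner [248.597 434.674]
1.8 axis end [202.448 544.984] push [217.815 510.611] inner [247.808 443.611]
2.08 axis end [205.757 582.149] push [220.019 537.365] inner [248.118 449.334]
2.32 axis end [210.869 637.661] push [223.336 581.39 ] inner [248.294 469.212]
```

Emit:
apply_moves(
  moves="-0.1 0.06 0.1 0 0 0 1;-0.08 0 0.1 0 0 0 1;-0.06 0 0.1 0 0 0 1;0 0 0 0 0 0 1",
)

```text
t: 14.8
tcp_pos: [0.6051, -0.0771, 0.1186]
eef_rot: [[-0.971, 0.24, -0.007], [0.24, 0.971, 0.001], [0.007, -0.001, -1.0]]
wrist_force: [-6.8, -1.1, 6.8]
opening: -0.0002
```

```bash
python3 look.py 10
```

```text
t 14.8 tcp w [ 0.605 -0.077  0.119] cell [-79.303  -2.844 118.65 ] F [-6.758 -1.093  6.792] yaw err deg 0.09980610560378378 q [-0.309  0.652  1.561 -0.002  0.935 -1.636]
lid_push []
handle_push []
lid_hinge [(array([254.8, 176.1]), 0.76)]
pred shut lp [[233.856 214.971]] l=.1 [[233.146 211.168]]
```

View pics/z10.png

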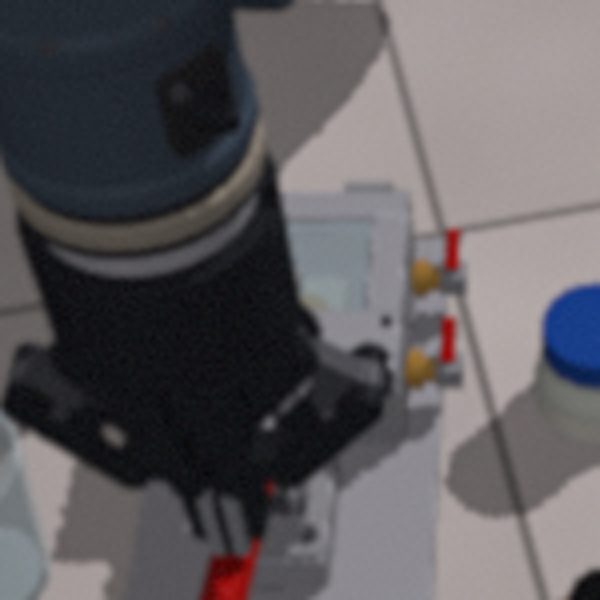

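Force is building as expected (about 7 N) and the handle is stiffening under the tip. I'll push on through the dead point.

Emit:
apply_moves(
  moves="-0.03 0 0.12 0 0 0 1;-0.03 0 0.12 0 0 0 1;-0.03 0 0.12 0 0 0 1;-0.02 0 0.12 0 0 0 1;-0.02 0 0.12 0 0 0 1;0 0 0.06 0 0 0 1;0 0 0 0 0 0 1",
)

```text
t: 15.7
tcp_pos: [0.6149, -0.0789, 0.0861]
eef_rot: [[-0.971, 0.241, 0.001], [0.241, 0.971, -0.0], [-0.001, 0.0, -1.0]]
wrist_force: [0.8, 0.4, 1.6]
opening: 0.0
```

```bash
python3 look.py 11
python3 - <<'E'
from h import *
cv2.imwrite('pics/w11.png',cv2.resize(cv2.imread('pics/scene11.png')[180:330,150:350],None,fx=4,fy=4,interpolation=cv2.INTER_CUBIC))
E
```

```text
t 15.7 tcp w [ 0.615 -0.079  0.086] cell [-89.228  -3.462  86.134] F [0.816 0.376 1.645] yaw err deg 0.06487872705288755 q [-0.308  0.707  1.559  0.     0.875 -1.636]
lid_push [(array([329.3, 312.4]), 0.62)]
handle_push [(array([242.8, 285.3]), 0.48)]
lid_hinge [(array([253.7, 178.8]), 0.95)]
pred shut lp [[233.856 214.971]] l=.1 [[233.146 211.168]]
```

View pics/w11.png

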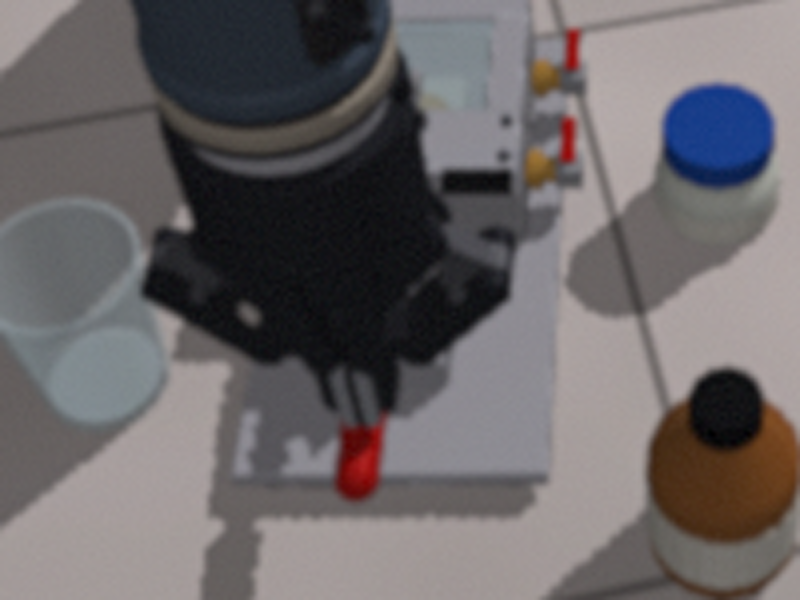

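The handle is now level at (360,460). I'll press briefly to check it is on its stop, then retreat upward.

Emit:
apply_moves(
  moves="0 0 0.04 0 0 0 1;0 0 0.03 0 0 0 1;0 0 0 0 0 0 1",
)

```text
t: 16.2
tcp_pos: [0.615, -0.0791, 0.0842]
eef_rot: [[-0.971, 0.241, 0.002], [0.241, 0.971, -0.001], [-0.002, -0.0, -1.0]]
wrist_force: [0.1, 0.9, 8.1]
opening: -0.0001
```

Emit:
apply_moves(
  moves="0 0 0.03 0 0 0 1;0 0 0 0 0 0 1;0 0 -0.2 0 0 0 1;0 0 -0.5 0 0 0 1;0 0 -0.6 0 0 0 1;0 0 -0.6 0 0 0 1;0 0 -0.6 0 0 0 1;0 0 -0.5 0 0 0 1;0 0 0 0 0 0 1",
)

```text
t: 17.1
tcp_pos: [0.6161, -0.0794, 0.2352]
eef_rot: [[-0.971, 0.241, 0.007], [0.241, 0.971, -0.002], [-0.007, -0.001, -1.0]]
wrist_force: [0.0, 0.0, -0.2]
opening: 0.0003
```

Emit:
apply_moves(
  moves="0.8 0 -0.3 0 0 0 1;0.8 0 -0.3 0 0 0 1;0.8 0 -0.2 0 0 0 1;0.8 0 0 0 0 0 1;0.5 0 0 0 0 0 1;0 0 0 0 0 0 1;0 0 0 0 0 0 1",
)

```text
t: 17.8
tcp_pos: [0.4344, -0.0343, 0.2709]
eef_rot: [[-0.971, 0.241, -0.0], [0.241, 0.971, 0.0], [0.0, -0.0, -1.0]]
wrist_force: [0.5, -0.7, -0.2]
opening: 0.0004
```

```bash
python3 look.py 12
python3 - <<'E'
from go import *
cv2.imwrite('pics/w12.png',cv2.resize(cv2.imread('pics/scene12.png')[160:330,150:350],None,fx=3.5,fy=3.5,interpolation=cv2.INTER_CUBIC))
print('pred hp 2.66',proj('scene',c2w([-100,0,86])),'2.54',proj('scene',c2w([-97,0,101])),'2.4',proj('scene',c2w([-94,0,113])))
for l in('reagent','sample_pot','beaker'): print(l,[(np.round(d['xy'],1),round(d['confidence'],2)) for d in r.pinpoint('scene',l)[:2]])
E
```

```text
t 17.8 tcp w [ 0.434 -0.034  0.271] cell [ 96.736  -3.092 270.885] F [ 0.506 -0.696 -0.188] yaw err deg 0.05816854177246893 q [-0.336  0.215  1.832 -0.     1.095 -1.664]
lid_push [(array([236.6, 213.6]), 0.83)]
handle_push [(array([239.7, 284.1]), 0.78)]
lid_hinge [(array([255.6, 177.7]), 0.7)]
pred shut lp [[233.856 214.971]] l=.1 [[233.146 211.168]]
pred hp 2.66 [[237.8   288.021]] 2.54 [[236.544 280.86 ]] 2.4 [[235.57  274.614]]
reagent [(array([332. , 312.6]), 0.86)]
sample_pot [(array([330.9, 229. ]), 0.57)]
beaker []
```

View pics/w12.png

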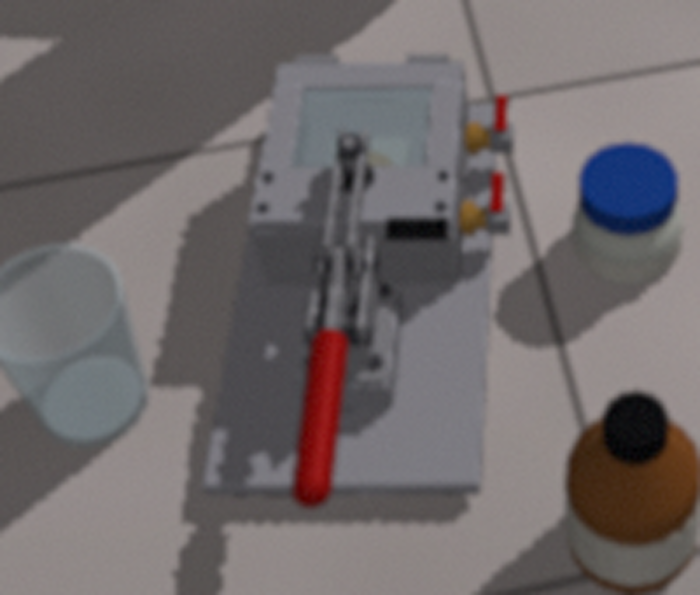

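The picture shows the arm down on the lid with its tip at (348,145), and the handle lying level to (312,495). The lid is flat, and the bottle, pot and beaker look unmoved. The fingertip's lowest point on the handle (z = 84 mm, 8 N) fits the locked stop. I'll hand in.

```bash
python3 -c "
from bench import r
print(r.job_done(), r.state()['t'])"
```

```text
the job is handed in; nothing more can be done
the job is handed in; nothing more can be done
```

The cell is closed and clamped, using pushes only, and I handed the job in at about 18 s; no verdict was reported back.

- **Lid:** I pushed it along its arc with the shut fingertips until it sank by itself. A light press then met it at z = 68 mm with 18 N, which is the shut height. I did this while the clamp still stood open.
- **Clamp:** I pushed the handle over and down through the dead point. It stiffened to about 7 N upward on the tool, then gave way. A test press at z = 84 mm met 8 N, which fits the handle resting on its locked stop. The handle stayed down after I moved away.
- **Final picture:** The lid is flat, the arm is on it, and the handle is level. The robot is clear, with the tool at z = 0.27 m.
- **Bottle, pot and beaker:** The bottle and pot were detected within about 2 px of their starting places. The network missed the beaker in the last check, but the picture shows it upright where it stood.
- **Disagreement:** In the scene camera, the detected lid and handle points sat 1 to 4 px off the predicted positions. For the handle, that picture alone falls between the dead point and the stop, so I relied on the press test for the lock.

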